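# Line up a microscope stage plate with a drift pin and fit its bolt

### The arm

A 6-joint arm with a two-finger parallel gripper is mounted at the origin on the work surface. World frame = base frame: x ahead of the robot, y to its left, z up, the work surface at z = 0. Lengths are in m, angles in rad, forces in N, time in s.
With the tool pointing down it reaches from about 0.25 to 0.775 m from the base axis. Payload 4 kg.
Tool frame: the origin (TCP) lies midway between the tips of the shut fingers; the grasp point (between the pads) lies 19 mm behind it; z points along the fingers, x is the direction in which the jaws open and shut, and the axes are right-handed (so a half turn about z gives the same grasp; the last joint's range is limited). The gripper opens to 94 mm and grips with 3 to 60 N. Pads are 16 mm wide; open, the fingers measure 119 mm over their backs; the gripper's body (75 mm by 177 mm) begins 78 mm behind the grasp point.
Start: joints at [1.126, 0.087, 1.371, -0, 1.684, -0.103], TCP at [0.184, 0.518, 0.206] pointing down, gripper open.
Joint ranges: [-3.1, 3.1], [-0.76, 2.03], [0.27, 2.55], [-1.08, 4.22], [0.17, 2.65], [-2.57, 2.57]. Speed limits (rad/s): [2.79, 2.79, 3.14, 3.14, 3.14, 3.14].

### API

Orientations are given as [roll, pitch, yaw] about the fixed x, y, z axes, in that order (R = Rz(yaw) Ry(pitch) Rx(roll)).
In Python, from bench import robot gives the robot as it stands.
- The arm moves only by the shell command python3 -m handwheel 'ROWS'. ROWS is a JSON object of lists of equal length, an entry for each row: "delta_pos": the shift along the tool's x, y, z in mm, a list of three; "rotation": the turn, a rotation vector about the tool's x, y, z in rad, a list of three; "claw": the closure, from -1 (fully open) to 1 (shut). In form: {"delta_pos": [[tx, ty, tz], ...], "rotation": [[wx, wy, wz], ...], "claw": [claw, ...]}. A call has exactly 8 rows; each row shifts and turns the commanded pose from where the row before left it, along the tool's axes as they then stand; what a row does not reach is not made up. A row lasts 1/8 s, in which the tool goes at most 62.5 mm and 10.7 degrees, less where a joint would pass 70% of its speed; a pose out of reach is approached as far as the arm can. A call with a gripper value outside its range is refused whole. The fingers move at their own pace and stop on an object; the grip force is fixed at half the most. Time passes only in rows, so rows that do not move let the fingers close, or fill a call up. It gives the time, the measured TCP pose, the force and the opening at its end, in the units of the state.
- robot.get_obs(): the state, without advancing time (a new reading comes with each control period).
- robot.snapshot(name): name is "side" or "top"; returns a dict with "color" (400x640x3 uint8, red, green, blue), "intrinsics" (3x3 intrinsics, pixels), "eye" and "rotation" of the camera in the world. Camera axes: x right, y down, z forward; pixel columns grow to the right and rows downward; lengths in m; the calibration is good to about 2 mm. A picture is of the moment at which its call begins. There is no depth.
- robot.close_job(): hands the job in, once; it reports no verdict.
The state is a dict: "time": time; "joint_positions": joint angles; "qvel": joint speeds; "joint_torque": joint torques, N m; "tool_pos": TCP position; "ee_rot": TCP orientation; "wrist_force": force on the tool from outside, world axes, zero at the start; "wrist_torque": the same for the moment, N m; "width": finger opening in m.
Only numpy, scipy, OpenCV 4.12 (cv2) and the standard library are available. Lean on these libraries where they do the work, as an engineer would, in place of code of your own. Each camera call takes 0.05 s, during which the arm holds its last target.

### The job

The aluminium stage plate on the microscope stand base hangs on one screw and is swung out of line, so its holes do not match those in the base. Push the orange-handled drift pin nose first through the plate's larger hole into the base and seat it with its collar flat on the plate, pressed down for a moment with about 20 newtons (not twice that); then put the black thumb bolt fully home in the plate's smaller hole. Feel your way and never force either of them, leave both in place and let go, and leave the dish, bottle and jar where they are.

Things in the scene. Friction and masses are not known exactly. Their poses are not given: they have to be found in the camera images.
- stand_base: White microscope stand base, fixed, 200 (its x) x 240 (its y) x 42 mm high, with a pole socket at +x (top 62 mm above its underside). Stands level on feet screwed out 2 to 14 mm, so its height varies. Origin: centre of its underside. Two upright through holes lie under the stage plate: a 17 mm one for the drift pin and a 12 mm one for the thumb bolt.
- stage_plate (a joint): Angle of the aluminium stage plate (150 x 190 x 8 mm, white round window) on the base. It turns stiffly (0.5 N m, stays where left) about one dark screw at base x +55, y +75 mm. 0 = its holes in line with the base's; positive = anticlockwise from above. It starts 3 to 5 mm out of line at the pin hole, 3.5 to 6 mm at the bolt hole.
- base_pin_hole (a point): Centre of the mouth of the base's 17 mm pin hole, on the base's top face (42 mm above its underside), hidden under the plate. It is at base x +55, y -75 mm. Does not move.
- base_bolt_hole (a point): Centre of the mouth of the base's 12 mm bolt hole, on the base's top face (42 mm above its underside), hidden under the plate. It is at base x -55, y -75 mm. Does not move.
- plate_pin_hole (a point): Centre of the mouth of the plate's larger, 17 mm hole, on the plate's top face (50 mm above the base's underside). Moves with the plate.
- plate_bolt_hole (a point): Centre of the mouth of the plate's smaller, 13 mm hole, on the plate's top face (50 mm above the base's underside). Moves with the plate.
- drift_pin: Drift pin, 0.12 kg, upright in its blue stand. Origin: underside centre of its steel collar (26 mm wide, 5 thick); z up. Orange handle, 18 mm round, from 5 to 50 mm above the origin. Below: 16 mm shank 18 mm long, then a nose tapering over 24 mm to 5 mm. Home: collar on plate, origin 50 mm above the base's underside. Before that the nose wedges the plate over, at some newtons.
- pin_collar: The steel collar of the drift pin, part of it; same origin and axes.
- thumb_bolt: Thumb bolt, 0.06 kg, upright in its grey stand. Origin: underside centre of its steel flange (24 mm wide, 4 thick); z up. Black head, 18 mm round, from 4 to 34 mm above the origin. Below: plain 10 mm shank 30 mm long, blunt end, no thread: it is pushed in. Home: flange on plate, origin 50 mm above the base's underside.
- pin_stand: Fixed blue block 64 x 64 x 45 mm high with an 18 mm hole in the middle that holds the drift pin, collar on its top. Origin: centre of its underside.
- bolt_stand: Fixed grey block 64 x 64 x 45 mm high with a 12 mm hole in the middle that holds the thumb bolt, flange on its top. Origin: centre of its underside.
- petri_dish: Glass dish 90 mm across, 16 mm high; bystander. Origin: centre of its underside.
- reagent_bottle: Amber bottle 48 mm across, 85 mm high, blue cap; bystander. Origin: centre of its underside.
- sample_jar: Jar 52 mm across, 55 mm high, white cap; bystander. Origin: centre of its underside.

How it is judged:
On the way, in this order (a step that is already met when the one before it is completed fails the run):
1. the drift pin has its collar on the plate and pressed down with more than 12 N, the plate drawn into line (z of drift_pin in the frame of stand_base below 0.052 m and horizontal distance between drift_pin and base_pin_hole below 0.003 m and angle between the z axis of drift_pin and the z axis of stand_base, either way round below 0.08 rad and contact force between pin_collar and stand_base above 12 N), for 0.2 s.
2. the thumb bolt is fully home in its hole (z of thumb_bolt in the frame of stand_base below 0.052 m and horizontal distance between thumb_bolt and base_bolt_hole below 0.003 m and angle between the z axis of thumb_bolt and the z axis of stand_base, either way round below 0.08 rad), for 0.2 s.
At the end, for the whole second after the job is handed in: Drift pin and thumb bolt both stand in their holes of the base through the plate, released and at rest, upright (within 0.08 rad), within 3 mm of the hole centres and their collars within 2 mm of the plate's top; the plate is within 0.012 rad of in line (all of step 2 and z of drift_pin in the frame of stand_base below 0.052 m and horizontal distance between drift_pin and base_pin_hole below 0.003 m and angle between the z axis of drift_pin and the z axis of stand_base, either way round below 0.08 rad and linear speed of each of drift_pin, thumb_bolt below 0.02 m/s and value of joint stage_plate between -0.012 and 0.012 rad); the robot touches nothing.
It fails at once if the drift pin is forced against plate or base with more than 45 N (contact force between drift_pin and stand_base above 45 N).
It fails at once if the thumb bolt is forced against plate or base with more than 45 N (contact force between thumb_bolt and stand_base above 45 N).
It fails at once if the hand or arm leans on the stand or plate with more than 10 N (contact force between any of the arm, the fingers and stand_base above 10 N).
It fails at once if the dish, bottle or jar is moved by more than 20 mm (distance of any of petri_dish, reagent_bottle, sample_jar from where it was at the start of the episode above 0.02 m).
It also fails if it takes over 70 s, if anything falls off the work surface, if the arm or the gripper's body presses on something with over 40 N, if the wrist force passes 120 N, or if a joint passes its speed limit or range.

## Working session

There is one attempt and no reset: what is moved stays moved. The work goes in short steps, Python scripts to look and compute and a shell command to move; the robot and the scene stay as the last step left them, time stands still between calls to the robot, and variables do not carry over. Pictures are saved under pics/ and viewed, and the job is handed in when it is done.

```bash
ls; mkdir -p pics; python3 - <<'E'
from bench import robot
import cv2,numpy as np
np.set_printoptions(precision=4,suppress=True)
o=robot.get_obs()
for k,v in o.items(): print(k,v)
for n in("top","side"):
    s=robot.snapshot(n); cv2.imwrite(f"pics/{n}0.png",s["color"][:,:,::-1])
    print(n,s["intrinsics"],s["eye"],s["rotation"])
E
```

```text
pics
time 0.0
joint_positions [ 1.1259  0.088   1.3722 -0.      1.6836 -0.1031]
qvel [-0.0014  0.001  -0.0011 -0.0001 -0.0011  0.0006]
joint_torque [  0.0004 -34.0166 -30.2431   0.0718   0.0328  -0.0002]
tool_pos [0.1841 0.5177 0.2043]
ee_rot [-3.1414  0.0022  1.229 ]
wrist_force [0.3977 0.07   0.5485]
wrist_torque [0.0222 0.0009 0.0148]
width 0.09426325715173788
top [[470.3846   0.     312.6422]
 [  0.     470.3846 195.7799]
 [  0.       0.       1.    ]] [0.4724 0.0481 1.2314] [-3.0429 -0.0217 -1.5677]
side [[419.0589   0.     329.8608]
 [  0.     419.0589 202.9264]
 [  0.       0.       1.    ]] [ 0.3138 -0.7312  0.5544] [-2.1038 -0.0068 -0.3582]
```

View pics/top0.png

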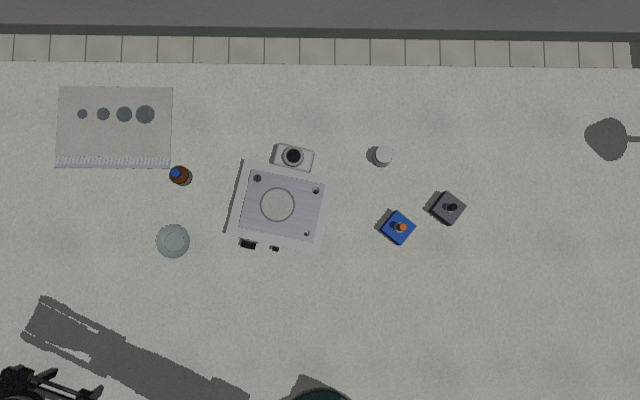

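View pics/side0.png

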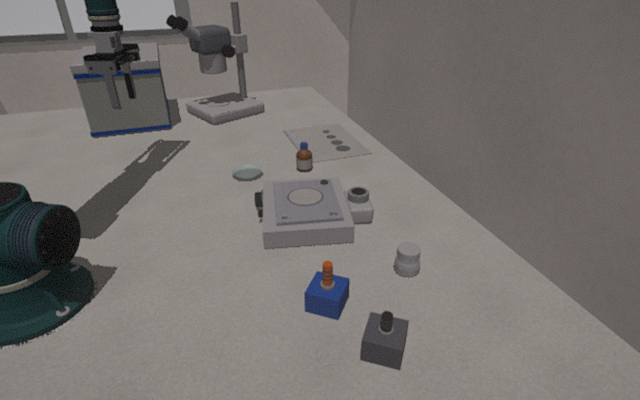

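```bash
cat > h.py <<'E'
import numpy as np,cv2
from scipy.spatial.transform import Rotation as R
from scipy.optimize import least_squares
np.set_printoptions(precision=4,suppress=True)
C={"top":(470.3846,312.6422,195.7799,[0.4724,0.0481,1.2314],[-3.0429,-0.0217,-1.5677]),
"side":(419.0589,329.8608,202.9264,[0.3138,-0.7312,0.5544],[-2.1038,-0.0068,-0.3582])}
def proj(n,p):
    f,cx,cy,e,r=C[n]; M=R.from_euler('xyz',r).as_matrix()
    q=(np.atleast_2d(p)-e)@M
    return np.c_[f*q[:,0]/q[:,2]+cx,f*q[:,1]/q[:,2]+cy]
def ray(n,uv):
    f,cx,cy,e,r=C[n]; M=R.from_euler('xyz',r).as_matrix()
    return np.array(e),M@np.array([(uv[0]-cx)/f,(uv[1]-cy)/f,1])
def atz(n,uv,z):
    e,d=ray(n,uv); return e+d*(z-e[2])/d[2]
def tri(uvt,uvs):
    A=[];b=[]
    for n,uv in(("top",uvt),("side",uvs)):
        e,d=ray(n,uv);d/=np.linalg.norm(d);P=np.eye(3)-np.outer(d,d);A.append(P);b.append(P@e)
    x,*_=np.linalg.lstsq(np.vstack(A),np.hstack(b),rcond=None)
    return x,proj("top",x)-uvt,proj("side",x)-uvs
def crop(src,out,x0,y0,w,h,k):
    im=cv2.imread(src)[y0:y0+h,x0:x0+w]
    im=cv2.resize(im,None,fx=k,fy=k,interpolation=cv2.INTER_CUBIC)
    for i in range(0,w,10):
        cv2.line(im,(int((i+.5)*k),0),(int((i+.5)*k),4 if i%50 else 12),(0,0,255),1)
        if (i%20)==0: cv2.putText(im,str(x0+i),(int((i+.5)*k)-10,22),0,.4,(0,0,255),1)
    for i in range(0,h,10):
        cv2.line(im,(0,int((i+.5)*k)),(6,int((i+.5)*k)),(0,0,255),1)
        if (i%20)==0: cv2.putText(im,str(y0+i),(8,int((i+.5)*k)+4),0,.4,(0,0,255),1)
    cv2.imwrite(out,im)
E
python3 - <<'E'
from h import *
crop("pics/top0.png","pics/t_base.png",220,135,112,124,4.8) if 0 else crop("pics/top0.png","pics/t_base.png",215,135,120,122,4.9)
crop("pics/top0.png","pics/t_st.png",365,180,110,70,7)
crop("pics/side0.png","pics/s_base.png",245,170,135,80,5.9)
crop("pics/side0.png","pics/s_st.png",295,235,135,133,4.5)
print(proj("top",[[0,0,0],[.1841,.5177,.2043]]),proj("side",[.1841,.5177,.2043]))
E
```

```text
[[320.5806 431.7174]
 [ 76.9971 380.2251]] [[124.1416 102.9547]]
```

View pics/t_base.png

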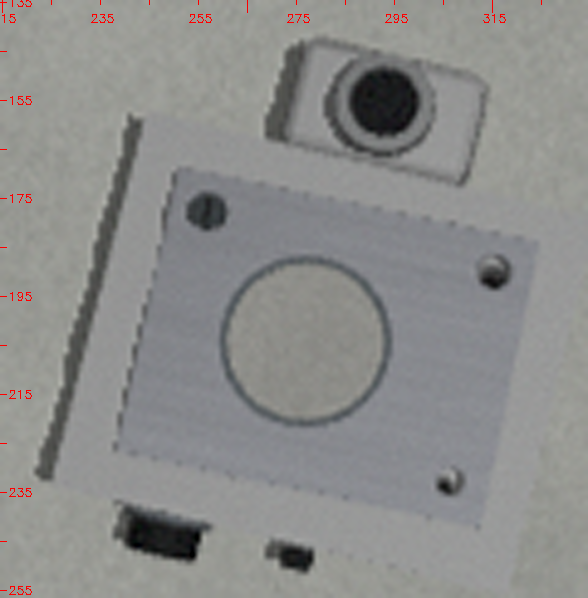

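View pics/t_st.png

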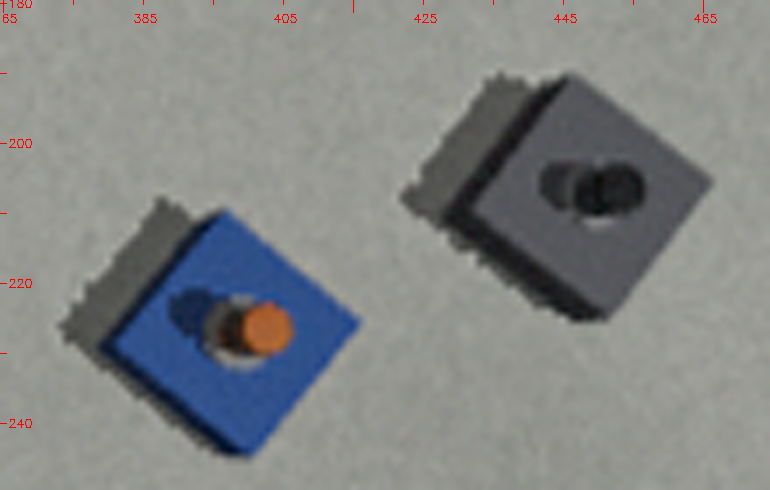

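View pics/s_base.png

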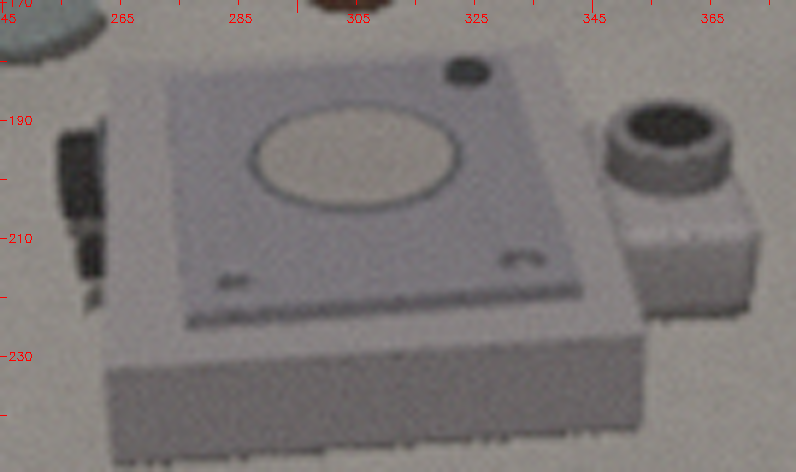

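View pics/s_st.png

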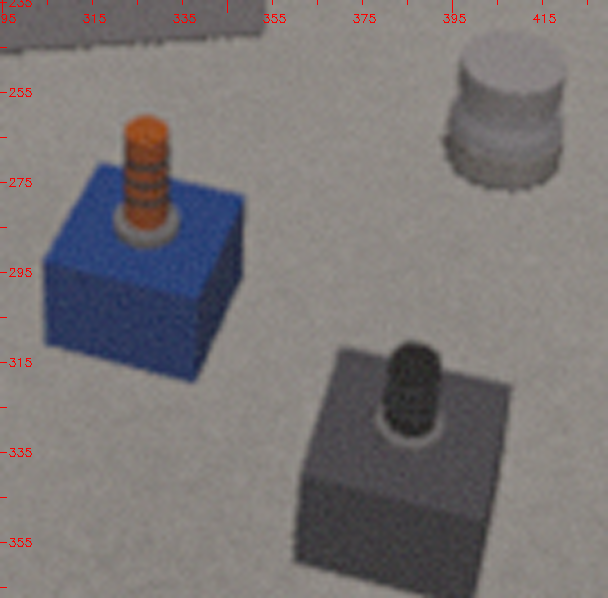

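```bash
cat > fit.py <<'E'
from h import *
bt={(100,120):(242.5,158.2),(-100,120):(225.1,232.5)}
bs={(-100,-120):(262.3,231.9),(100,-120):(353.8,225.9),(-100,120):(262.3,181),(100,120):(337.7,177.5)}
pt={(75,95):(250.2,168.6),(75,-95):(324.7,183.7),(-75,-95):(312.5,242.1),(-75,95):(238.2,226.3),(55,75):(256.7,177.6),(55,-75):(315.1,189.8),(-55,-75):(306.3,232.7)}
ps={(-75,-95):(276.2,223.6),(75,-95):(343,218.1),(-75,95):(272.8,182.5),(75,95):(331,178.3),(55,75):(323.8,181.7),(55,-75):(333.1,213.2),(-55,-75):(284.3,217.1)}
def rot(a):return np.array([[np.cos(a),-np.sin(a)],[np.sin(a),np.cos(a)]])
def base(p,xy,z):return np.r_[p[:2]+rot(p[2])@np.array(xy),z]
def plate(p,xy):
    s=np.array([.055,.075]);q=s+rot(p[4])@(np.array(xy)-s)
    return base(p,q,p[3]+.050)
def pts(p):
    L=[]
    for n,D in(("top",bt),("side",bs)):
        for k,uv in D.items(): L.append((n,k,base(p,np.array(k)/1e3,p[3]+.042),uv))
    for n,D in(("top",pt),("side",ps)):
        for k,uv in D.items(): L.append((n,k,plate(p,np.array(k)/1e3),uv))
    return L
def proj2(n,X,p): 
    uv=proj(n,X)[0]
    return uv+(p[5:7] if n=="side" else 0)
def res(p): return np.concatenate([proj2(n,X,p)-uv for n,k,X,uv in pts(p)]+[p[5:]/2])
r=least_squares(res,[.45,.13,-.2,.008,0,0,0],loss='soft_l1',x_scale=[.1,.1,.1,.01,.01,1,1])
p=r.x
if __name__=="__main__":
    print(p, r.cost)
    for n,k,X,uv in pts(p): print(n,k,proj2(n,X,p)-uv)
    print("base pin",base(p,[.055,-.075],p[3]+.05),"bolt",base(p,[-.055,-.075],p[3]+.05))
    print("plate pin",plate(p,[.055,-.075]),"bolt",plate(p,[-.055,-.075]))
    for n,t,s in(("pin",(402.3,226.5),(327.3,262)),("bolt",(452.8,206.3),(387.5,312.5))):
        print(n)
E
python3 fit.py
python3 - <<'E'
from h import *
# handle tops
def t(x,y):return (365+x/7-.5,180+y/7-.5)
def s(x,y):return (295+x/4.5-.5,235+y/4.5-.5)
print("pin top",tri(t(268,329),s(146,124)))
print("bolt top",tri(t(622,188),s(414,351)))
print("pin top at z=.095",atz("top",t(268,329),.095),atz("side",s(146,124),.095))
print("bolt top at z=.079",atz("top",t(622,188),.079),atz("side",s(414,351),.079))
for nm,c in(("blue",[(222,209),(362,322),(248,459),(103,347)]),("grey",[(572,74),(714,182),(606,318),(470,208)])):
    P=np.array([atz("top",t(*q),.045) for q in c]); print(nm,P.mean(0),np.linalg.norm(P-np.roll(P,1,0),axis=1)); d=P-np.roll(P,1,0);print(np.degrees(np.arctan2(d[:,1],d[:,0]))%90)
E
```

```text
[ 0.5639  0.1034 -0.2266  0.0018  0.0277  0.3331 -0.5791] 5.257222687867245
top (100, 120) [ 1.5858 -1.1078]
top (-100, 120) [-0.3404  1.1826]
side (-100, -120) [-0.1782  0.5947]
side (100, -120) [0.6351 0.2653]
side (-100, 120) [ 0.4965 -0.3052]
side (100, 120) [ 0.5452 -0.9038]
top (75, 95) [ 0.4609 -0.158 ]
top (75, -95) [-0.4232 -0.0957]
top (-75, -95) [-0.1229 -0.0953]
top (-75, 95) [-0.3902  0.3601]
top (55, 75) [0.0301 0.1175]
top (55, -75) [-0.153  -0.0932]
top (-55, -75) [-0.1527 -0.1811]
side (-75, -95) [-0.4629 -0.6687]
side (75, -95) [ 0.5073 -0.6771]
side (-75, 95) [-0.6424  0.0413]
side (75, 95) [-1.005   0.3215]
side (55, 75) [-0.2731  0.9893]
side (55, -75) [0.0637 0.2104]
side (-55, -75) [0.0508 0.1977]
base pin [0.6007 0.018  0.0518] bolt [0.4935 0.0427 0.0518]
plate pin [0.6047 0.0171 0.0518] bolt [0.4969 0.0388 0.0518]
pin
bolt
pin top (array([ 0.5119, -0.1944,  0.098 ]), array([[ 0.0794, -0.2728]]), array([[-0.3945,  0.0459]]))
bolt top (array([ 0.5622, -0.3236,  0.083 ]), array([[ 0.066 , -0.1612]]), array([[-0.2776,  0.0352]]))
pin top at z=.095 [ 0.5114 -0.1949  0.095 ] [ 0.5139 -0.191   0.095 ]
bolt top at z=.079 [ 0.5621 -0.3247  0.079 ] [ 0.5648 -0.3203  0.079 ]
blue [ 0.5112 -0.1931  0.045 ] [0.0666 0.0647 0.0649 0.0656]
[48.813  50.9797 49.5255 52.3665]
grey [ 0.5621 -0.3241  0.045 ] [0.0625 0.0644 0.0643 0.0628]
[51.9344 52.4197 50.5175 50.7938]
```

```bash
cat > edge.py <<'E'
from h import *; import fit
from scipy.ndimage import map_coordinates, gaussian_filter1d
def edge(n,A,B,im,h=5,segs=3,m=.12):
    # returns points at subpixel on edge between projected A,B: offsets (px) of gradient peak along normal
    a,b=proj(n,A)[0],proj(n,B)[0]; d=(b-a)/np.linalg.norm(b-a); nrm=np.array([-d[1],d[0]])
    out=[]
    E=np.linspace(m,1-m,segs+1)
    for i in range(segs):
        tt=np.linspace(E[i],E[i+1],60); s=np.arange(-h,h+.01,.1)
        P=a+(b-a)*tt[:,None]
        X=P[:,None,:]+s[None,:,None]*nrm
        v=np.stack([map_coordinates(im[:,:,c],[X[...,1],X[...,0]],order=1).mean(0) for c in range(3)],1)
        g=np.linalg.norm(np.gradient(gaussian_filter1d(v,5,axis=0),axis=0),axis=1)
        k=g[10:-10].argmax()+10; out.append((P.mean(0)+s[k]*nrm,s[k],g[k]/np.median(g)))
    return out
if __name__=="__main__":
    im=cv2.imread("pics/top0.png").astype(float); p=fit.p
    c=[(100,120),(100,-120),(-100,-120),(-100,120)]
    q=[(75,95),(75,-95),(-75,-95),(-75,95)]
    for nm,cc,f in(("base",c,lambda k:fit.base(p,np.array(k)/1e3,p[3]+.042)),("plate",q,lambda k:fit.plate(p,np.array(k)/1e3))):
        for i in range(4):
            A,B=f(cc[i]),f(cc[(i+1)%4])
            print(nm,cc[i],cc[(i+1)%4],[(np.round(o[0],1).tolist(),round(o[1],1),round(o[2],1)) for o in edge("top",A,B,im)])
    x=cv2.resize(cv2.imread("pics/top0.png")[135:265,215:340],None,fx=5,fy=5,interpolation=cv2.INTER_CUBIC).astype(float)
    x=np.clip((x-120)*3.5,0,255).astype(np.uint8)
    cv2.imwrite("pics/t_con.png",x[:600])
E
python3 edge.py
```

```text
base (100, 120) (100, -120) [([266.7, 162.5], np.float64(0.1), np.float64(15.9)), ([289.8, 168.2], np.float64(0.4), np.float64(6.3)), ([313.0, 173.8], np.float64(0.5), np.float64(4.1))]
base (100, -120) (-100, -120) [([331.8, 197.7], np.float64(-0.5), np.float64(17.7)), ([327.1, 217.2], np.float64(-0.3), np.float64(3.2)), ([322.5, 236.6], np.float64(-0.2), np.float64(8.7))]
base (-100, -120) (-100, 120) [([295.1, 249.7], np.float64(0.5), np.float64(6.2)), ([271.2, 245.1], np.float64(-0.5), np.float64(5.3)), ([247.7, 239.2], np.float64(-0.1), np.float64(14.4))]
base (-100, 120) (100, 120) [([226.7, 214.1], np.float64(-2.9), np.float64(5.3)), ([234.6, 195.4], np.float64(0.2), np.float64(5.0)), ([236.6, 175.3], np.float64(-2.8), np.float64(5.1))]
plate (75, 95) (75, -95) [([268.9, 171.9], np.float64(-0.3), np.float64(7.6)), ([287.5, 175.8], np.float64(-0.2), np.float64(7.7)), ([306.2, 179.7], np.float64(-0.2), np.float64(30.9))]
plate (75, -95) (-75, -95) [([317.4, 197.2], np.float64(4.0), np.float64(5.3)), ([318.7, 212.9], np.float64(-0.4), np.float64(20.7)), ([315.7, 227.7], np.float64(-0.4), np.float64(10.3))]
plate (-75, -95) (-75, 95) [([293.9, 238.5], np.float64(-0.3), np.float64(10.8)), ([275.1, 234.5], np.float64(-0.2), np.float64(7.9)), ([256.1, 230.7], np.float64(-0.3), np.float64(7.0))]
plate (-75, 95) (75, 95) [([240.2, 212.1], np.float64(-0.8), np.float64(34.9)), ([243.6, 197.4], np.float64(-0.6), np.float64(37.4)), ([246.9, 182.7], np.float64(-0.6), np.float64(6.3))]
```

View pics/t_con.png

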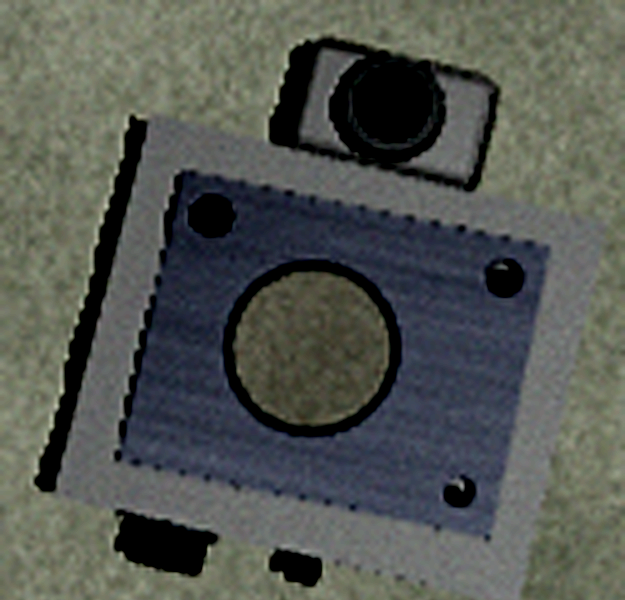

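```bash
cat > fit2.py <<'E'
from h import *; import fit
from edge import edge
im=cv2.imread("pics/top0.png").astype(float); p0=fit.p
c=[(100,120),(100,-120),(-100,-120),(-100,120)]
q=[(75,95),(75,-95),(-75,-95),(-75,95)]
def go(z):
    p0=fit.p.copy(); p0[3]=z
    for it in range(3):
        obs=[]
        for nm,cc in(("b",c),("p",q)):
            f=(lambda p,k:fit.base(p,np.array(k)/1e3,p[3]+.042)) if nm=="b" else (lambda p,k:fit.plate(p,np.array(k)/1e3))
            for i in range(4):
                h=2.5 if it==0 else 2
                for pt,s,g in edge("top",f(p0,cc[i]),f(p0,cc[(i+1)%4]),im,h=h,segs=4): obs.append((f,cc[i],cc[(i+1)%4],pt))
        S=[("h",k,np.array(fit.pt[k])) for k in((55,75),(55,-75),(-55,-75))]
        def res(v):
            p=np.r_[v[:3],z,v[3],0,0]; r=[]
            for f,a,b,pt in obs:
                A,B=proj("top",f(p,a))[0],proj("top",f(p,b))[0]; d=(B-A)/np.linalg.norm(B-A)
                r.append((pt-A)@np.array([-d[1],d[0]]))
            for _,k,uv in S: r+=list(proj("top",fit.plate(p,np.array(k)/1e3))[0]-uv)
            return np.array(r)
        r=least_squares(res,[*p0[:3],p0[4]],loss='soft_l1',f_scale=.3,x_scale=.01)
        p0=np.r_[r.x[:3],z,r.x[3],0,0]
    return p0,r
for z in(.002,.005,.008,.011,.014):
    p,r=go(z); print(z,p[[0,1,2,4]],r.cost); 
    print("  base pin",fit.base(p,[.055,-.075],z+.05),"bolt",fit.base(p,[-.055,-.075],z+.05),"plate pin",plate:=fit.plate(p,[.055,-.075])[:2])
    if z==.005: print(np.round(r.fun,2))
E
python3 fit2.py
```

```text
0.002 [ 0.5635  0.1031 -0.2303  0.0298] 1.4205649942361867
  base pin [0.5999 0.0176 0.052 ] bolt [0.4928 0.0427 0.052 ] plate pin [0.6043 0.0166]
0.005 [ 0.5633  0.103  -0.2309  0.0296] 1.2147304901257865
  base pin [0.5997 0.0174 0.055 ] bolt [0.4926 0.0426 0.055 ] plate pin [0.604  0.0165]
[-0.1   0.4   0.4   0.31 -0.29 -0.09  0.01 -0.08  0.79 -0.2  -0.    0.1
  0.18  0.09  0.19  0.19 -0.2  -0.2  -0.2  -0.3  -0.19 -0.09 -0.19 -0.09
 -0.1  -0.1  -0.2  -0.1  -0.81 -0.81 -0.41 -0.81  0.18  0.09  0.13  0.06
 -0.    0.06]
0.008 [ 0.5632  0.1029 -0.2297  0.0287] 1.1366622729881704
  base pin [0.5997 0.0174 0.058 ] bolt [0.4926 0.0424 0.058 ] plate pin [0.6039 0.0165]
0.011 [ 0.563   0.1029 -0.2293  0.0278] 1.2801597339513424
  base pin [0.5995 0.0174 0.061 ] bolt [0.4924 0.0424 0.061 ] plate pin [0.6036 0.0165]
0.014 [ 0.5628  0.1029 -0.2299  0.0279] 1.6129111547659383
  base pin [0.5993 0.0173 0.064 ] bolt [0.4922 0.0424 0.064 ] plate pin [0.6034 0.0164]
```

```bash
cat > plan.py <<'E'
from h import *
import sys
# plan(target xyz, yaw, rows, now?) pure: print tool deltas
def rows(p,yaw,tgt,yawt,n):
    p=np.array(p);d=(np.array(tgt)-p)/n;dy=(yawt-yaw)/n
    for k in range(n):
        M=R.from_euler('xyz',[np.pi,0,yaw+k*dy]).as_matrix()
        print(np.round(M.T@d*1e3,1).tolist(),end=', ')
    print('\n rot/row',-dy)
def go(x,y,z,yaw=None,n=8):
    from bench import robot
    o=robot.get_obs(); y0=o["ee_rot"][2]; print(o["time"],o["tool_pos"],o["ee_rot"])
    rows(o["tool_pos"],y0,[x,y,z],y0 if yaw is None else yaw,n)
E
python3 - <<'E'
from plan import *
a=np.array([.1841,.5177,.2043]);b=np.array([.5117,-.1945,.14])
rows(a,1.229,(a+b)/2+[0,0,.0],-.23,8)
rows((a+b)/2,-.23,b,-.23,8)
E
```

```text
[-35.1, 34.2, 4.0], [-28.3, 40.0, 4.0], [-20.6, 44.5, 4.0], [-12.2, 47.5, 4.0], [-3.3, 48.9, 4.0], [5.6, 48.7, 4.0], [14.3, 46.9, 4.0], [22.6, 43.5, 4.0], 
 rot/row 0.182375
[30.1, 38.7, 4.0], [30.1, 38.7, 4.0], [30.1, 38.7, 4.0], [30.1, 38.7, 4.0], [30.1, 38.7, 4.0], [30.1, 38.7, 4.0], [30.1, 38.7, 4.0], [30.1, 38.7, 4.0], 
 rot/row -0.0
```

```bash
python3 -m handwheel '{"delta_pos":[[-35.1,34.2,4],[-28.3,40,4],[-20.6,44.5,4],[-12.2,47.5,4],[-3.3,48.9,4],[5.6,48.7,4],[14.3,46.9,4],[22.6,43.5,4]],"rotation":[[0,0,0.182],[0,0,0.182],[0,0,0.182],[0,0,0.182],[0,0,0.182],[0,0,0.182],[0,0,0.182],[0,0,0.182]],"claw":[-1,-1,-1,-1,-1,-1,-1,-1]}'
python3 - <<'E'
from plan import *
go(.5117,-.1945,.14,-.23)
E
```

```text
time: 1.1
tool_pos: [0.3488, 0.1606, 0.173]
ee_rot: [-3.142, 0.0, -0.233]
wrist_force: [0.9, -0.0, 0.3]
width: 0.0938
1.1 [0.3488 0.1606 0.173 ] [-3.1415  0.0001 -0.2328]
[30.0, 38.5, 4.1], [30.0, 38.5, 4.1], [30.0, 38.5, 4.1], [30.0, 38.5, 4.1], [30.0, 38.5, 4.1], [30.0, 38.5, 4.1], [30.0, 38.6, 4.1], [30.0, 38.6, 4.1], 
 rot/row -0.0003481193528291314
```

```bash
python3 -m handwheel '{"delta_pos":[[30,38.5,4.1],[30,38.5,4.1],[30,38.5,4.1],[30,38.5,4.1],[30,38.5,4.1],[30,38.5,4.1],[30,38.5,4.1],[30,38.5,4.1]],"rotation":[[0,0,0],[0,0,0],[0,0,0],[0,0,0],[0,0,0],[0,0,0],[0,0,0],[0,0,0]],"claw":[-1,-1,-1,-1,-1,-1,-1,-1]}'
python3 - <<'E'
from plan import *
from bench import robot
go(.5117,-.1945,.058,-.23)
for n in("top","side"):
    cv2.imwrite(f"pics/{n}1.png",robot.snapshot(n)["color"][:,:,::-1])
crop("pics/side1.png","pics/s1.png",260,200,130,120,4.8)
crop("pics/top1.png","pics/t1.png",340,150,130,120,4.8)
o=robot.get_obs()["tool_pos"];print(proj("side",o),proj("top",o))
E
```

```text
time: 2.1
tool_pos: [0.5134, -0.1934, 0.1399]
ee_rot: [-3.141, 0.001, -0.227]
wrist_force: [0.9, -0.1, 1.4]
width: 0.094
2.1 [ 0.5134 -0.1934  0.1399] [-3.1411  0.0008 -0.2273]
[-0.2, 0.2, 10.2], [-0.2, 0.2, 10.2], [-0.2, 0.2, 10.2], [-0.2, 0.2, 10.2], [-0.2, 0.2, 10.2], [-0.2, 0.2, 10.2], [-0.2, 0.2, 10.2], [-0.2, 0.2, 10.2], 
 rot/row 0.00033770072060460357
[[327.7386 243.2787]] [[407.0619 224.9647]]
```

View pics/s1.png

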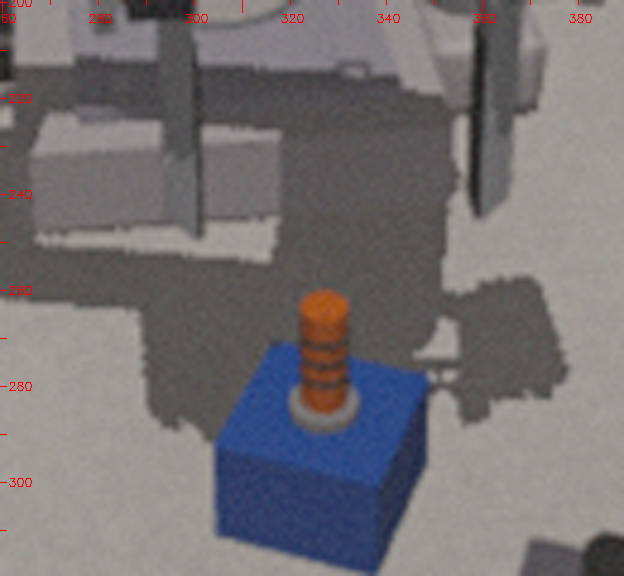

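View pics/t1.png

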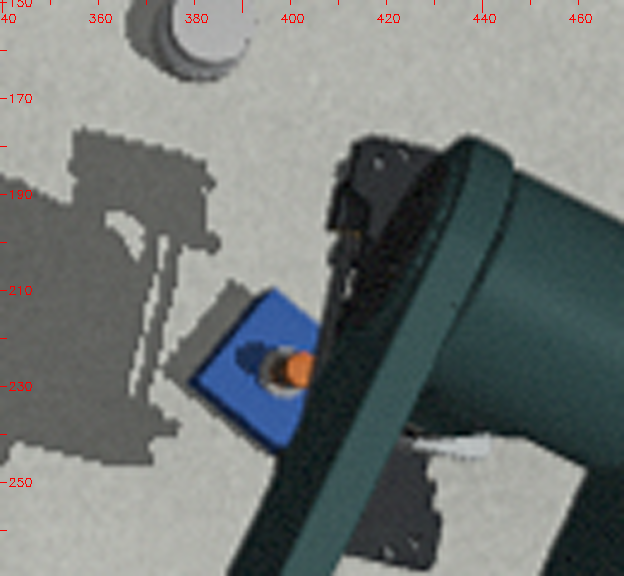

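```bash
python3 - <<'E'
from h import *
c=np.array([.5134,-.1934,.1399]);x=np.array([np.cos(-.227),np.sin(-.227),0]);y=np.array([x[1],-x[0],0])
for s in(-1,1):
    for w in(-8,0,8):
        print(s,w,proj("side",c+s*.047*x+w/1e3*y),proj("side",c+s*.0595*x+w/1e3*y))
E
```

```text
-1 -8 [[298.9524 241.1015]] [[291.5185 241.6312]]
-1 0 [[299.2779 243.8933]] [[291.7718 244.4339]]
-1 8 [[299.6097 246.7401]] [[292.0302 247.292 ]]
1 -8 [[353.8919 237.1872]] [[361.0719 236.6756]]
1 0 [[354.7405 239.8984]] [[361.9877 239.3764]]
1 8 [[355.6056 242.6622]] [[362.9212 242.1295]]
```

```bash
python3 - <<'E'
from h import *; import fit
from edge import edge
im=cv2.imread("pics/top0.png").astype(float)
sq=np.array([(32,32),(32,-32),(-32,-32),(-32,32)])/1e3
for nm,v in(("pin",[.5112,-.1935,.87]),("bolt",[.5621,-.3241,.9])):
    P=lambda v:[np.r_[v[:2]+fit.rot(v[2])@s,.045] for s in sq]
    for it in range(4):
        c=P(v); obs=[(i,o[0]) for i in range(4) for o in edge("top",c[i],c[(i+1)%4],im,h=2.5,segs=3,m=.1)]
        def res(v):
            c=P(v);r=[]
            for i,pt in obs:
                A,B=proj("top",c[i])[0],proj("top",c[(i+1)%4])[0];d=(B-A)/np.linalg.norm(B-A);r.append((pt-A)@[-d[1],d[0]])
            return np.array(r)
        s=least_squares(res,v,loss='soft_l1',f_scale=.3,x_scale=.01);v=s.x
    print(nm,v,np.round(s.fun,2))
# orange top disc
hsv=cv2.cvtColor(cv2.imread("pics/top0.png")[210:240,385:415],cv2.COLOR_BGR2HSV)
m=(hsv[...,0]<16)&(hsv[...,1]>120)&(hsv[...,2]>110)
ys,xs=np.nonzero(m);print(len(xs),xs.mean()+385,ys.mean()+210,xs.min()+385,xs.max()+385,ys.min()+210,ys.max()+210,atz("top",(xs.mean()+385,ys.mean()+210),.095))
E
```

```text
pin [ 0.5113 -0.1949  0.8788] [ 0.02  0.02  0.02 -0.   -0.    0.   -0.02  0.08 -0.02 -0.    0.    0.  ]
bolt [ 0.562 -0.325  0.911] [-0.01  0.    0.01 -0.01 -0.1   0.01 -0.01  0.    0.01 -0.01  0.   -0.09]
35 402.65714285714284 226.68571428571428 400 406 224 230 [ 0.5109 -0.1946  0.095 ]
```

```bash
python3 -m handwheel '{"delta_pos":[[-0.9,1.0,10],[-0.8,0.9,16],[0,0,16],[0,0,16],[0,0,14],[0,0,8],[0,0,3.5],[0,0,0]],"rotation":[[0,0,0],[0,0,0],[0,0,0],[0,0,0],[0,0,0],[0,0,0],[0,0,0],[0,0,0]],"claw":[-1,-1,-1,-0.5,0,0,0.4,0.4]}'
```

```text
time: 3.2
tool_pos: [0.5113, -0.1935, 0.0572]
ee_rot: [-3.142, -0.0, -0.227]
wrist_force: [-0.0, -0.3, -0.0]
width: 0.0473
```

```bash
python3 -m handwheel '{"delta_pos":[[0,0,0],[0,0,0],[0,0,0],[0,0,0],[0,0,0],[0,0,0],[0,0,0],[0,0,0]],"rotation":[[0,0,0],[0,0,0],[0,0,0],[0,0,0],[0,0,0],[0,0,0],[0,0,0],[0,0,0]],"claw":[0.5,0.55,0.6,0.65,0.75,1,1,1]}'
python3 - <<'E'
from plan import *
from bench import robot
cv2.imwrite("pics/side2.png",robot.snapshot("side")["color"][:,:,::-1])
crop("pics/side2.png","pics/s2.png",270,210,130,110,5)
print(robot.get_obs())
E
```

```text
time: 4.2
tool_pos: [0.5115, -0.1935, 0.0574]
ee_rot: [3.142, -0.001, -0.227]
wrist_force: [1.5, 0.1, 2.6]
width: 0.0173
{'time': 4.25, 'joint_positions': array([-0.4655,  0.1559,  1.5938,  0.0002,  1.391 , -0.2386]), 'qvel': array([-0.0001,  0.0012, -0.0011,  0.0011,  0.0003, -0.0012]), 'joint_torque': array([ -0.0642, -33.8477, -26.7965,  -0.0137,   0.4182,  -0.0013]), 'tool_pos': array([ 0.5115, -0.1936,  0.0574]), 'ee_rot': array([ 3.1415, -0.0009, -0.227 ]), 'wrist_force': array([ 1.1978, -0.0364,  1.3031]), 'wrist_torque': array([-0.1078, -0.155 ,  0.0009]), 'width': 0.017713020874722107}
```

View pics/s2.png

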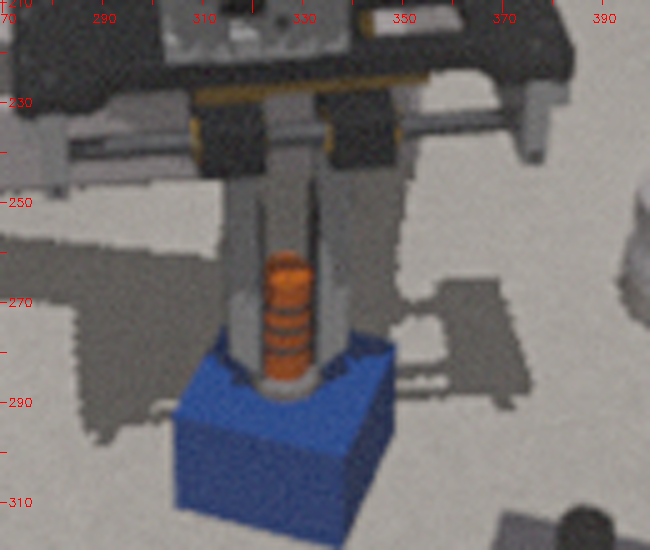

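```bash
python3 -m handwheel '{"delta_pos":[[0,0,-3],[0,0,-9],[0,0,-13],[0,0,-14],[0,0,-14],[0,0,-14],[0,0,-10],[0,0,-3]],"rotation":[[0,0,0],[0,0,0],[0,0,0],[0,0,0],[0,0,0],[0,0,0],[0,0,0],[0,0,0]],"claw":[1,1,1,1,1,1,1,1]}'
python3 - <<'E'
from plan import *
go(.5999,.0187,.135,-.23)
E
```

```text
time: 5.25
tool_pos: [0.5115, -0.1936, 0.1382]
ee_rot: [3.141, -0.001, -0.227]
wrist_force: [0.2, -0.1, -1.7]
width: 0.0176
5.25 [ 0.5115 -0.1936  0.1382] [ 3.1413 -0.0014 -0.227 ]
[4.8, -28.3, 0.4], [4.8, -28.3, 0.4], [4.8, -28.4, 0.4], [4.8, -28.4, 0.4], [4.8, -28.4, 0.4], [4.7, -28.4, 0.4], [4.7, -28.4, 0.4], [4.7, -28.4, 0.4], 
 rot/row 0.00037536224267287546
```

```bash
python3 -m handwheel '{"delta_pos":[[2.3,-14,0.4],[5,-30,0.4],[6.4,-38,0.4],[6.4,-38,0.4],[6.4,-38,0.4],[5.7,-34,0.4],[4,-24,0.4],[1.8,-11,0.4]],"rotation":[[0,0,0],[0,0,0],[0,0,0],[0,0,0],[0,0,0],[0,0,0],[0,0,0],[0,0,0]],"claw":[1,1,1,1,1,1,1,1]}'
python3 - <<'E'
from plan import *
from bench import robot
cv2.imwrite("pics/side3.png",robot.snapshot("side")["color"][:,:,::-1])
cv2.imwrite("pics/top3.png",robot.snapshot("top")["color"][:,:,::-1])
crop("pics/side3.png","pics/s3.png",270,130,110,110,5.4)
crop("pics/top3.png","pics/t3.png",260,150,110,100,5.4)
go(.5999,.0187,.135,-.23)
o=robot.get_obs()["tool_pos"]
for z in(0,-.005-.042):print(proj("side",np.array(o)+[-.0002,-.0013,-.0124+z]))
E
```

```text
time: 6.25
tool_pos: [0.599, 0.0213, 0.1329]
ee_rot: [-3.142, 0.002, -0.225]
wrist_force: [0.5, -0.7, -0.5]
width: 0.0174
6.35 [0.599  0.0205 0.1331] [ 3.1415  0.0015 -0.2252]
[0.2, 0.2, -0.2], [0.2, 0.2, -0.2], [0.2, 0.2, -0.2], [0.2, 0.2, -0.2], [0.2, 0.2, -0.2], [0.2, 0.2, -0.2], [0.2, 0.2, -0.2], [0.2, 0.2, -0.2], 
 rot/row 0.000603754463356674
[[330.2832 187.1525]]
[[330.1292 205.6867]]
```

View pics/s3.png

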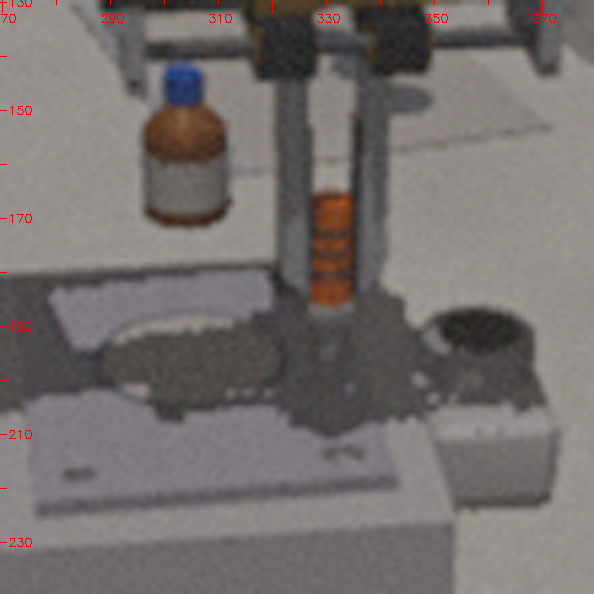

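View pics/t3.png

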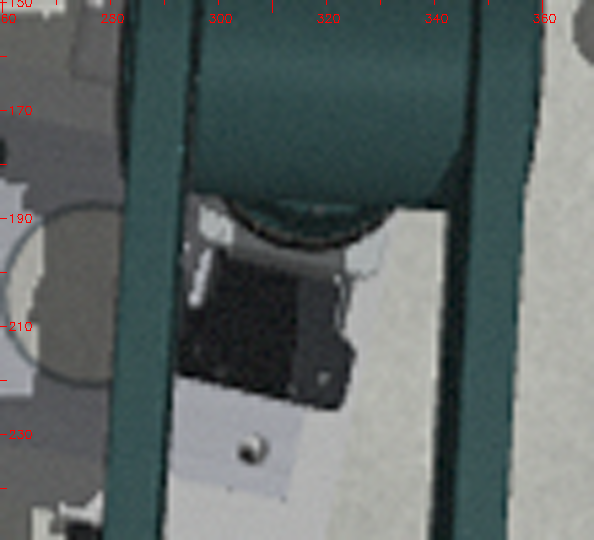

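```bash
python3 -m handwheel '{"delta_pos":[[0,0,0],[0,0,1],[0,0,2],[0,0,2],[0,0,2],[0,0,1],[0,0,0],[0,0,0]],"rotation":[[0,0,0],[0,0,0],[0,0,0],[0,0,0],[0,0,0],[0,0,0],[0,0,0],[0,0,0]],"claw":[1,1,1,1,1,1,1,1]}'
python3 - <<'E'
from plan import *
go(.5999,.0187,.125,-.23)
E
```

```text
time: 7.35
tool_pos: [0.5993, 0.0192, 0.126]
ee_rot: [-3.141, -0.0, -0.227]
wrist_force: [0.6, -0.7, -0.5]
width: 0.0178
7.35 [0.5993 0.0192 0.126 ] [-3.1415 -0.0001 -0.2269]
[0.1, 0.0, 0.1], [0.1, 0.0, 0.1], [0.1, 0.0, 0.1], [0.1, 0.0, 0.1], [0.1, 0.0, 0.1], [0.1, 0.0, 0.1], [0.1, 0.0, 0.1], [0.1, 0.0, 0.1], 
 rot/row 0.00038829110544999837
```

```bash
python3 -m handwheel '{"delta_pos":[[0.6,0.3,1],[0,0,2],[0,0,2],[0,0,2],[0,0,2],[0,0,2],[0,0,1],[0,0,0]],"rotation":[[0,0,0],[0,0,0],[0,0,0],[0,0,0],[0,0,0],[0,0,0],[0,0,0],[0,0,0]],"claw":[1,1,1,1,1,1,1,1]}'
python3 - <<'E'
from plan import *
from bench import robot
cv2.imwrite("pics/side4.png",robot.snapshot("side")["color"][:,:,::-1])
crop("pics/side4.png","pics/s4.png",270,150,110,90,5.4)
E
```

```text
time: 8.35
tool_pos: [0.5997, 0.0188, 0.1139]
ee_rot: [-3.142, 0.0, -0.227]
wrist_force: [-0.2, 0.2, -2.0]
width: 0.0174
```

View pics/s4.png

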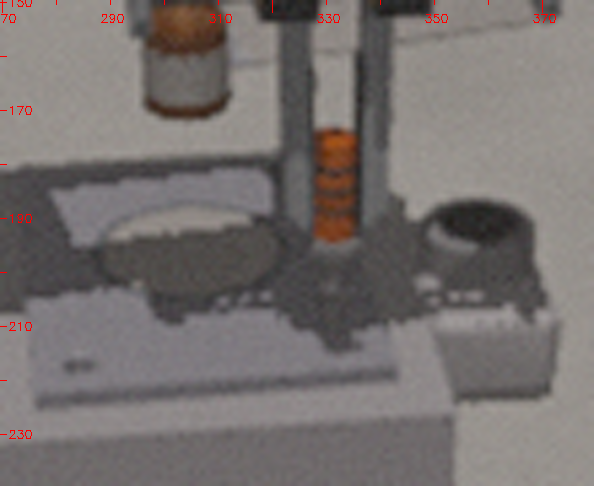

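```bash
python3 -m handwheel '{"delta_pos":[[0,0,1],[0,0,1],[0,0,1],[0,0,1],[0,0,1],[0,0,1],[0,0,1],[0,0,0]],"rotation":[[0,0,0],[0,0,0],[0,0,0],[0,0,0],[0,0,0],[0,0,0],[0,0,0],[0,0,0]],"claw":[1,1,1,1,1,1,1,1]}'
```

```text
time: 9.4
tool_pos: [0.5997, 0.0188, 0.1068]
ee_rot: [-3.142, 0.0, -0.227]
wrist_force: [0.2, 0.1, -1.4]
width: 0.0174
```

```bash
python3 -m handwheel '{"delta_pos":[[0,0,1],[0,0,1],[0,0,1],[0,0,1],[0,0,1],[0,0,1],[0,0,1],[0,0,0]],"rotation":[[0,0,0],[0,0,0],[0,0,0],[0,0,0],[0,0,0],[0,0,0],[0,0,0],[0,0,0]],"claw":[1,1,1,1,1,1,1,1]}'
```

```text
time: 10.4
tool_pos: [0.5999, 0.0187, 0.1]
ee_rot: [-3.141, -0.0, -0.227]
wrist_force: [1.0, -0.1, -1.3]
width: 0.0174
```

```bash
python3 -m handwheel '{"delta_pos":[[0,0,1],[0,0,1],[0,0,1],[0,0,1],[0,0,1],[0,0,1],[0,0,0],[0,0,0]],"rotation":[[0,0,0],[0,0,0],[0,0,0],[0,0,0],[0,0,0],[0,0,0],[0,0,0],[0,0,0]],"claw":[1,1,1,1,1,1,1,1]}'
```

```text
time: 11.4
tool_pos: [0.6004, 0.0186, 0.0945]
ee_rot: [-3.141, -0.002, -0.227]
wrist_force: [3.3, -0.6, 1.7]
width: 0.0177
```

```bash
python3 -m handwheel '{"delta_pos":[[-0.3,0,1],[0,0,1],[0,0,1],[0,0,1],[0,0,1],[0,0,0],[0,0,0],[0,0,0]],"rotation":[[0,0,0],[0,0,0],[0,0,0],[0,0,0],[0,0,0],[0,0,0],[0,0,0],[0,0,0]],"claw":[1,1,1,1,1,1,1,1]}'
```

```text
time: 12.4
tool_pos: [0.5993, 0.0188, 0.0887]
ee_rot: [3.142, 0.0, -0.227]
wrist_force: [2.9, -0.8, 0.6]
width: 0.0176
```

```bash
python3 -m handwheel '{"delta_pos":[[0,0,1],[0,0,1],[0,0,1],[0,0,1],[0,0,1],[0,0,0],[0,0,0],[0,0,0]],"rotation":[[0,0,0],[0,0,0],[0,0,0],[0,0,0],[0,0,0],[0,0,0],[0,0,0],[0,0,0]],"claw":[1,1,1,1,1,1,1,1]}'
```

```text
time: 13.4
tool_pos: [0.5994, 0.0188, 0.0839]
ee_rot: [3.142, 0.0, -0.227]
wrist_force: [3.2, -3.3, 1.9]
width: 0.017
```

```bash
python3 -m handwheel '{"delta_pos":[[0,0.5,0],[0,0,0],[0,0,1],[0,0,1],[0,0,1],[0,0,0],[0,0,0],[0,0,0]],"rotation":[[0,0,0],[0,0,0],[0,0,0],[0,0,0],[0,0,0],[0,0,0],[0,0,0],[0,0,0]],"claw":[1,1,1,1,1,1,1,1]}'
```

```text
time: 14.4
tool_pos: [0.5992, 0.0184, 0.0806]
ee_rot: [-3.141, 0.001, -0.227]
wrist_force: [4.1, -1.0, 0.6]
width: 0.0173
```

```bash
python3 -m handwheel '{"delta_pos":[[0,0.2,0.5],[0,0,1],[0,0,1],[0,0,1],[0,0,0.5],[0,0,0],[0,0,0],[0,0,0]],"rotation":[[0,0,0],[0,0,0],[0,0,0],[0,0,0],[0,0,0],[0,0,0],[0,0,0],[0,0,0]],"claw":[1,1,1,1,1,1,1,1]}'
```

```text
time: 15.4
tool_pos: [0.5992, 0.0182, 0.0768]
ee_rot: [-3.141, 0.0, -0.227]
wrist_force: [2.7, 0.5, -0.1]
width: 0.0175
```

```bash
python3 -m handwheel '{"delta_pos":[[0,0,0.5],[0,0,0.5],[0,0,1],[0,0,1],[0,0,0.5],[0,0,0],[0,0,0],[0,0,0]],"rotation":[[0,0,0],[0,0,0],[0,0,0],[0,0,0],[0,0,0],[0,0,0],[0,0,0],[0,0,0]],"claw":[1,1,1,1,1,1,1,1]}'
```

```text
time: 16.4
tool_pos: [0.5993, 0.0182, 0.0733]
ee_rot: [-3.141, 0.0, -0.227]
wrist_force: [1.4, 0.4, -1.0]
width: 0.0174
```

```bash
python3 -m handwheel '{"delta_pos":[[0,0,0.5],[0,0,0.5],[0,0,0.5],[0,0,0.5],[0,0,0.5],[0,0,0.5],[0,0,0],[0,0,0]],"rotation":[[0,0,0],[0,0,0],[0,0,0],[0,0,0],[0,0,0],[0,0,0],[0,0,0],[0,0,0]],"claw":[1,1,1,1,1,1,1,1]}'
python3 - <<'E'
from plan import *
from bench import robot
cv2.imwrite("pics/side5.png",robot.snapshot("side")["color"][:,:,::-1])
crop("pics/side5.png","pics/s5.png",280,170,90,70,7)
E
```

```text
time: 17.4
tool_pos: [0.5993, 0.0181, 0.0704]
ee_rot: [-3.142, 0.0, -0.227]
wrist_force: [2.2, 0.5, -0.7]
width: 0.0176
```

View pics/s5.png

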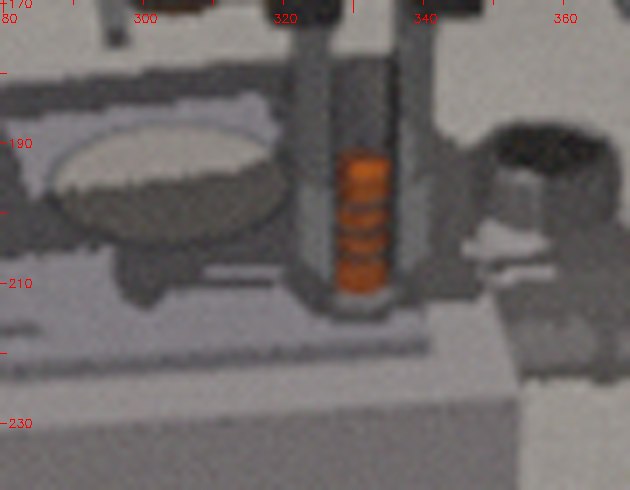

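```bash
python3 -m handwheel '{"delta_pos":[[0,0,0.4],[0,0,0.4],[0,0,0.4],[0,0,0.4],[0,0,0.4],[0,0,0],[0,0,0],[0,0,0]],"rotation":[[0,0,0],[0,0,0],[0,0,0],[0,0,0],[0,0,0],[0,0,0],[0,0,0],[0,0,0]],"claw":[1,1,1,1,1,1,1,1]}'
```

```text
time: 18.45
tool_pos: [0.5993, 0.0181, 0.0684]
ee_rot: [-3.142, 0.0, -0.227]
wrist_force: [2.5, -0.2, 0.2]
width: 0.0173
```

```bash
python3 -m handwheel '{"delta_pos":[[0,0,0.4],[0,0,0.4],[0,0,0.4],[0,0,0.4],[0,0,0.4],[0,0,0],[0,0,0],[0,0,0]],"rotation":[[0,0,0],[0,0,0],[0,0,0],[0,0,0],[0,0,0],[0,0,0],[0,0,0],[0,0,0]],"claw":[1,1,1,1,1,1,1,1]}'
```

```text
time: 19.45
tool_pos: [0.5993, 0.0181, 0.0664]
ee_rot: [-3.142, 0.0, -0.227]
wrist_force: [1.4, 0.6, -0.8]
width: 0.0177
```

```bash
python3 -m handwheel '{"delta_pos":[[0,0,0.4],[0,0,0.4],[0,0,0.4],[0,0,0.4],[0,0,0.4],[0,0,0],[0,0,0],[0,0,0]],"rotation":[[0,0,0],[0,0,0],[0,0,0],[0,0,0],[0,0,0],[0,0,0],[0,0,0],[0,0,0]],"claw":[1,1,1,1,1,1,1,1]}'
```

```text
time: 20.45
tool_pos: [0.5994, 0.0181, 0.066]
ee_rot: [-3.141, -0.001, -0.227]
wrist_force: [-1.2, 0.7, 6.3]
width: 0.017
```

```bash
python3 -m handwheel '{"delta_pos":[[0,0,0.4],[0,0,0.4],[0,0,0.4],[0,0,0.4],[0,0,0.4],[0,0,0],[0,0,0],[0,0,0]],"rotation":[[0,0,0],[0,0,0],[0,0,0],[0,0,0],[0,0,0],[0,0,0],[0,0,0],[0,0,0]],"claw":[1,1,1,1,1,1,1,1]}'
```

```text
time: 21.45
tool_pos: [0.5997, 0.0181, 0.0659]
ee_rot: [-3.141, -0.002, -0.227]
wrist_force: [-3.5, 0.5, 12.7]
width: 0.0177
```

```bash
python3 -m handwheel '{"delta_pos":[[0,0,0.4],[0,0,0.4],[0,0,0.4],[0,0,0.4],[0,0,0.3],[0,0,0],[0,0,0],[0,0,0]],"rotation":[[0,0,0],[0,0,0],[0,0,0],[0,0,0],[0,0,0],[0,0,0],[0,0,0],[0,0,0]],"claw":[1,1,1,1,1,1,1,1]}'
python3 - <<'E'
from plan import *
from bench import robot
cv2.imwrite("pics/side6.png",robot.snapshot("side")["color"][:,:,::-1])
crop("pics/side6.png","pics/s6.png",280,170,90,70,7)
E
```

```text
time: 22.45
tool_pos: [0.6003, 0.018, 0.0659]
ee_rot: [-3.141, -0.004, -0.227]
wrist_force: [-5.1, -0.1, 19.1]
width: 0.018
```

View pics/s6.png

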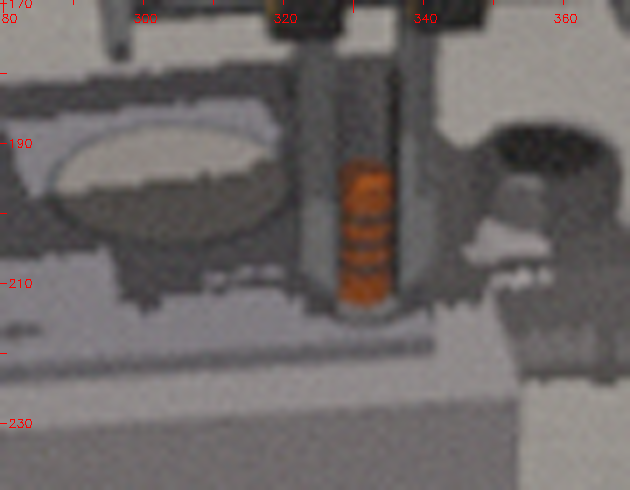

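```bash
python3 -m handwheel '{"delta_pos":[[0,0,0],[0,0,-1],[0,0,-1.5],[0,0,-1.5],[0,0,-1.2],[0,0,0],[0,0,0],[0,0,0]],"rotation":[[0,0,0],[0,0,0],[0,0,0],[0,0,0],[0,0,0],[0,0,0],[0,0,0],[0,0,0]],"claw":[1,1,1,1,1,1,0.6,0.5]}'
```

```text
time: 23.5
tool_pos: [0.5977, 0.0182, 0.0646]
ee_rot: [3.141, 0.004, -0.227]
wrist_force: [0.5, -0.2, 0.2]
width: 0.023
```

```bash
python3 -m handwheel '{"delta_pos":[[0,0,0],[0,0,0],[0,0,-5],[0,0,-15],[0,0,-22],[0,0,-25],[0,0,-15],[0,0,-5]],"rotation":[[0,0,0],[0,0,0],[0,0,0],[0,0,0],[0,0,0],[0,0,0],[0,0,0],[0,0,0]],"claw":[0,0,-0.3,-0.5,-0.5,-0.5,-0.5,-0.5]}'
python3 - <<'E'
from plan import *
from bench import robot
cv2.imwrite("pics/side7.png",robot.snapshot("side")["color"][:,:,::-1])
crop("pics/side7.png","pics/s7.png",250,160,120,80,6)
go(.562,-.325,.12,-.23)
E
```

```text
time: 24.5
tool_pos: [0.6, 0.0181, 0.1547]
ee_rot: [-3.141, -0.003, -0.227]
wrist_force: [-0.9, 1.4, -0.2]
width: 0.0704
24.55 [0.5998 0.0181 0.1543] [-3.1411 -0.0022 -0.227 ]
[5.0, 42.9, 4.3], [5.1, 42.9, 4.3], [5.1, 42.9, 4.3], [5.1, 42.8, 4.3], [5.1, 42.8, 4.3], [5.1, 42.8, 4.3], [5.1, 42.8, 4.3], [5.2, 42.8, 4.3], 
 rot/row 0.00038116725952597533
```

View pics/s7.png

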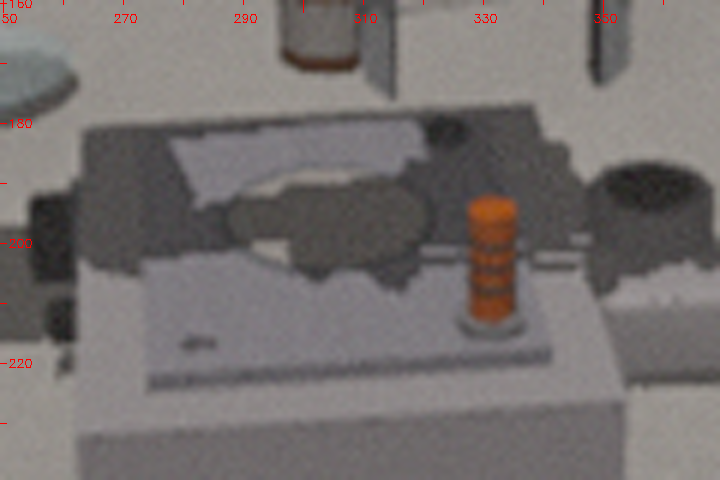

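```bash
python3 -m handwheel '{"delta_pos":[[2.4,20,4],[5.3,45,4],[6.9,58,4],[7.1,60,4],[6.9,58,4],[5.9,50,4],[4.1,35,4],[2,17,4]],"rotation":[[0,0,0],[0,0,0],[0,0,0],[0,0,0],[0,0,0],[0,0,0],[0,0,0],[0,0,0]],"claw":[-0.5,-0.5,-0.5,-0.5,-0.5,-0.5,-0.5,-0.5]}'
python3 - <<'E'
from plan import *
go(.562,-.325,.053,-.23)
E
```

```text
time: 25.55
tool_pos: [0.5597, -0.3277, 0.1186]
ee_rot: [-3.141, 0.003, -0.23]
wrist_force: [0.7, -0.6, 0.6]
width: 0.0703
25.55 [ 0.5597 -0.3277  0.1186] [-3.1407  0.0031 -0.2302]
[0.2, -0.4, 8.2], [0.2, -0.4, 8.2], [0.2, -0.4, 8.2], [0.2, -0.4, 8.2], [0.2, -0.4, 8.2], [0.2, -0.4, 8.2], [0.2, -0.4, 8.2], [0.2, -0.4, 8.2], 
 rot/row -2.3598435242518784e-05
```

```bash
python3 -m handwheel '{"delta_pos":[[0,0,5],[0,0,12],[0,0,15],[0,0,15],[0,0,10],[0,0,4],[0,0,0],[0,0,0]],"rotation":[[0,0,0],[0,0,0],[0,0,0],[0,0,0],[0,0,0],[0,0,0],[0,0,0],[0,0,0]],"claw":[-0.5,-0.5,-0.5,-0.3,0,0,0.2,0.3]}'
python3 - <<'E'
from plan import *
go(.562,-.325,.053,-.23,1)
E
```

```text
time: 26.55
tool_pos: [0.5621, -0.3255, 0.0605]
ee_rot: [3.141, -0.001, -0.227]
wrist_force: [0.3, -0.1, 0.1]
width: 0.0335
26.55 [ 0.5621 -0.3255  0.0605] [ 3.1411 -0.0013 -0.2271]
[-0.2, -0.5, 7.5], 
 rot/row 0.002902793448456259
```

```bash
python3 -m handwheel '{"delta_pos":[[-0.2,-0.5,3],[0,0,3],[0,0,1.5],[0,0,0],[0,0,0],[0,0,0],[0,0,0],[0,0,0]],"rotation":[[0,0,0],[0,0,0],[0,0,0],[0,0,0],[0,0,0],[0,0,0],[0,0,0],[0,0,0]],"claw":[0.3,0.3,0.4,0.5,0.6,1,1,1]}'
python3 - <<'E'
from plan import *
from bench import robot
cv2.imwrite("pics/side8.png",robot.snapshot("side")["color"][:,:,::-1])
crop("pics/side8.png","pics/s8.png",330,260,120,100,6)
print(robot.get_obs())
E
```

```text
time: 27.55
tool_pos: [0.5617, -0.3247, 0.0524]
ee_rot: [-3.142, -0.0, -0.227]
wrist_force: [0.5, -0.1, 0.3]
width: 0.0174
{'time': 27.6, 'joint_positions': array([-0.6116,  0.3755,  1.331 ,  0.0001,  1.4349, -0.3846]), 'qvel': array([-0.0001, -0.0006,  0.0012,  0.0001,  0.0019, -0.0006]), 'joint_torque': array([ -0.0299, -44.4572, -28.5734,   0.0387,   0.1397,  -0.0003]), 'tool_pos': array([ 0.5617, -0.3247,  0.0523]), 'ee_rot': array([-3.1416, -0.0002, -0.227 ]), 'wrist_force': array([ 0.6948, -0.095 , -0.0368]), 'wrist_torque': array([-0.1074,  0.0851, -0.0217]), 'width': 0.01731905805393151}
```

View pics/s8.png

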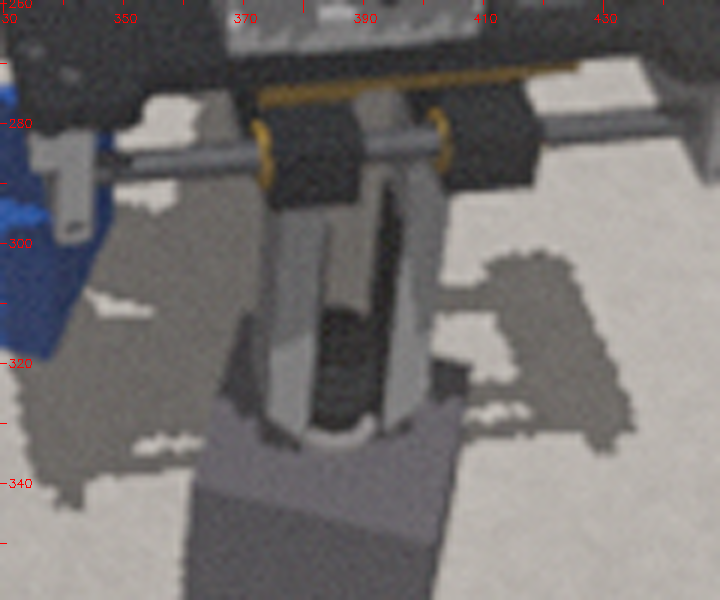

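```bash
python3 -m handwheel '{"delta_pos":[[0,0,-3],[0,0,-8],[0,0,-12],[0,0,-14],[0,0,-14],[0,0,-12],[0,0,-8],[0,0,-3]],"rotation":[[0,0,0],[0,0,0],[0,0,0],[0,0,0],[0,0,0],[0,0,0],[0,0,0],[0,0,0]],"claw":[1,1,1,1,1,1,1,1]}'
python3 - <<'E'
from plan import *
go(.4918,.0422,.127,-.227,1)
E
```

```text
time: 28.6
tool_pos: [0.5618, -0.3248, 0.127]
ee_rot: [3.141, -0.001, -0.227]
wrist_force: [0.5, -0.3, -0.6]
width: 0.0172
28.6 [ 0.5618 -0.3248  0.127 ] [ 3.1414 -0.0008 -0.227 ]
[-150.8, -341.8, 0.0], 
 rot/row -1.8246373277269745e-05
```

```bash
python3 -m handwheel '{"delta_pos":[[-11,-25,0],[-21.2,-48,0],[-24.7,-56,0],[-24.7,-56,0],[-24.7,-56,0],[-21.2,-48,0],[-15.4,-35,0],[-7.9,-18,0]],"rotation":[[0,0,0],[0,0,0],[0,0,0],[0,0,0],[0,0,0],[0,0,0],[0,0,0],[0,0,0]],"claw":[1,1,1,1,1,1,1,1]}'
```

```text
time: 29.6
tool_pos: [0.4907, 0.0445, 0.1259]
ee_rot: [-3.141, 0.001, -0.225]
wrist_force: [-0.0, 0.6, 0.3]
width: 0.0168
```

```bash
python3 -m handwheel '{"delta_pos":[[0,0,1],[0,0,4],[0,0,6],[0,0,5],[0,0,2],[0,0,0],[0,0,0],[0,0,0]],"rotation":[[0,0,0],[0,0,0],[0,0,0],[0,0,0],[0,0,0],[0,0,0],[0,0,0],[0,0,0]],"claw":[1,1,1,1,1,1,1,1]}'
python3 - <<'E'
from plan import *
from bench import robot
for n in("top","side"):cv2.imwrite(f"pics/{n}9.png",robot.snapshot(n)["color"][:,:,::-1])
crop("pics/side9.png","pics/s9.png",250,150,120,90,6)
crop("pics/top9.png","pics/t9.png",220,150,120,100,6)
go(.4918,.0422,.109,-.227,1)
E
```

```text
time: 30.6
tool_pos: [0.4918, 0.0425, 0.1085]
ee_rot: [-3.141, -0.001, -0.227]
wrist_force: [0.9, 0.2, -1.3]
width: 0.0174
30.7 [0.4917 0.0425 0.1085] [-3.1414 -0.0004 -0.2269]
[0.1, 0.3, -0.5], 
 rot/row 7.572045560846896e-05
```

View pics/s9.png

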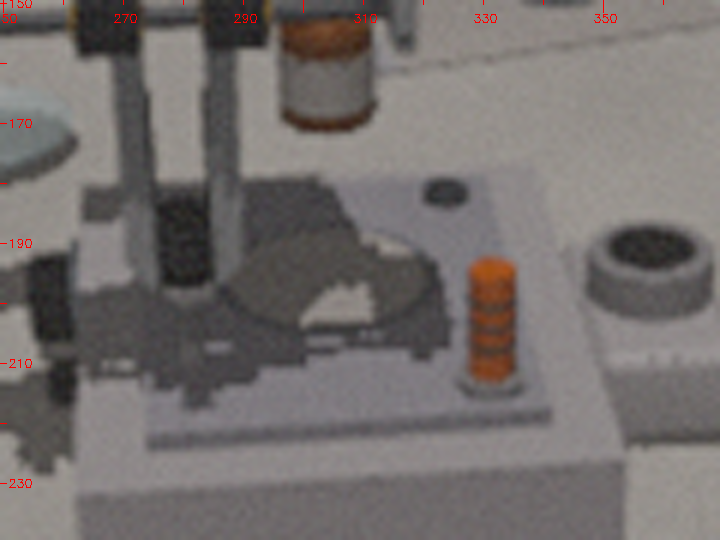

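View pics/t9.png

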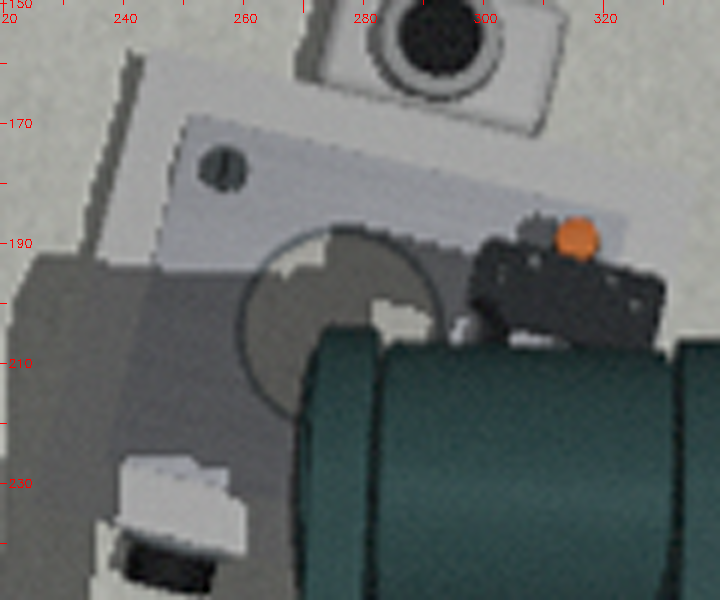

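```bash
python3 -m handwheel '{"delta_pos":[[0.1,0.2,1],[0,0,3],[0,0,3],[0,0,3],[0,0,3],[0,0,1.5],[0,0,0],[0,0,0]],"rotation":[[0,0,0],[0,0,0],[0,0,0],[0,0,0],[0,0,0],[0,0,0],[0,0,0],[0,0,0]],"claw":[1,1,1,1,1,1,1,1]}'
python3 - <<'E'
from h import *
print(atz("top",(315.7,189.3),.1035))
E
```

```text
time: 31.7
tool_pos: [0.4918, 0.0423, 0.0939]
ee_rot: [-3.141, -0.0, -0.227]
wrist_force: [0.2, -0.8, -1.1]
width: 0.0173
[0.5999 0.0166 0.1035]
```

```bash
python3 -m handwheel '{"delta_pos":[[0,0,0.5],[0,0,0.5],[0,0,0.5],[0,0,0.5],[0,0,0.5],[0,0,0.5],[0,0,0.5],[0,0,0]],"rotation":[[0,0,0],[0,0,0],[0,0,0],[0,0,0],[0,0,0],[0,0,0],[0,0,0],[0,0,0]],"claw":[1,1,1,1,1,1,1,1]}'
```

```text
time: 32.7
tool_pos: [0.4917, 0.0423, 0.0902]
ee_rot: [-3.142, 0.0, -0.227]
wrist_force: [0.2, 0.2, -0.8]
width: 0.0175
```

```bash
python3 -m handwheel '{"delta_pos":[[0,0,0.5],[0,0,0.5],[0,0,0.5],[0,0,0.5],[0,0,0.5],[0,0,0.5],[0,0,0],[0,0,0]],"rotation":[[0,0,0],[0,0,0],[0,0,0],[0,0,0],[0,0,0],[0,0,0],[0,0,0],[0,0,0]],"claw":[1,1,1,1,1,1,1,1]}'
```

```text
time: 33.7
tool_pos: [0.4917, 0.0423, 0.0873]
ee_rot: [-3.142, -0.0, -0.227]
wrist_force: [-0.6, -0.1, -0.8]
width: 0.0175
```

```bash
python3 -m handwheel '{"delta_pos":[[0,0,0.7],[0,0,0.7],[0,0,0.7],[0,0,0.7],[0,0,0.7],[0,0,0.7],[0,0,0],[0,0,0]],"rotation":[[0,0,0],[0,0,0],[0,0,0],[0,0,0],[0,0,0],[0,0,0],[0,0,0],[0,0,0]],"claw":[1,1,1,1,1,1,1,1]}'
```

```text
time: 34.7
tool_pos: [0.4917, 0.0423, 0.0831]
ee_rot: [-3.142, -0.0, -0.227]
wrist_force: [-0.1, 0.8, -0.7]
width: 0.0175
```

```bash
python3 -m handwheel '{"delta_pos":[[0,0,0.7],[0,0,0.7],[0,0,0.7],[0,0,0.7],[0,0,0.7],[0,0,0],[0,0,0],[0,0,0]],"rotation":[[0,0,0],[0,0,0],[0,0,0],[0,0,0],[0,0,0],[0,0,0],[0,0,0],[0,0,0]],"claw":[1,1,1,1,1,1,1,1]}'
```

```text
time: 35.7
tool_pos: [0.4917, 0.0423, 0.0796]
ee_rot: [-3.141, -0.0, -0.227]
wrist_force: [0.1, 0.8, -1.7]
width: 0.0175
```

```bash
python3 -m handwheel '{"delta_pos":[[0,0,1],[0,0,1.2],[0,0,1.2],[0,0,1.2],[0,0,1.2],[0,0,1.2],[0,0,0.5],[0,0,0]],"rotation":[[0,0,0],[0,0,0],[0,0,0],[0,0,0],[0,0,0],[0,0,0],[0,0,0],[0,0,0]],"claw":[1,1,1,1,1,1,1,1]}'
```

```text
time: 36.7
tool_pos: [0.4917, 0.0423, 0.072]
ee_rot: [-3.142, 0.0, -0.227]
wrist_force: [-0.4, 0.1, 0.7]
width: 0.0176
```

```bash
python3 -m handwheel '{"delta_pos":[[0,0,1],[0,0,1.2],[0,0,1.2],[0,0,1.2],[0,0,1.2],[0,0,1],[0,0,0.5],[0,0,0]],"rotation":[[0,0,0],[0,0,0],[0,0,0],[0,0,0],[0,0,0],[0,0,0],[0,0,0],[0,0,0]],"claw":[1,1,1,1,1,1,1,1]}'
```

```text
time: 37.7
tool_pos: [0.4917, 0.0423, 0.0648]
ee_rot: [-3.142, 0.0, -0.227]
wrist_force: [-0.4, -0.4, -0.3]
width: 0.0178
```

```bash
python3 -m handwheel '{"delta_pos":[[0,0,0.6],[0,0,0.6],[0,0,0.6],[0,0,0.6],[0,0,0.4],[0,0,0.2],[0,0,0],[0,0,0]],"rotation":[[0,0,0],[0,0,0],[0,0,0],[0,0,0],[0,0,0],[0,0,0],[0,0,0],[0,0,0]],"claw":[1,1,1,1,1,1,1,1]}'
```

```text
time: 38.7
tool_pos: [0.4917, 0.0423, 0.0618]
ee_rot: [-3.141, 0.0, -0.227]
wrist_force: [0.4, -0.2, -0.2]
width: 0.0171
```

```bash
python3 -m handwheel '{"delta_pos":[[0,0,0.4],[0,0,0.4],[0,0,0.4],[0,0,0.4],[0,0,0.4],[0,0,0],[0,0,0],[0,0,0]],"rotation":[[0,0,0],[0,0,0],[0,0,0],[0,0,0],[0,0,0],[0,0,0],[0,0,0],[0,0,0]],"claw":[1,1,1,1,1,1,1,1]}'
```

```text
time: 39.7
tool_pos: [0.4918, 0.0423, 0.0608]
ee_rot: [-3.141, -0.0, -0.227]
wrist_force: [-2.5, 0.2, 5.6]
width: 0.0173
```

```bash
python3 -m handwheel '{"delta_pos":[[0,0,0],[0,0,0],[0,0,-0.5],[0,0,-0.5],[0,0,0],[0,0,0],[0,0,0],[0,0,0]],"rotation":[[0,0,0],[0,0,0],[0,0,0],[0,0,0],[0,0,0],[0,0,0],[0,0,0],[0,0,0]],"claw":[1,1,1,1,1,0.6,0.4,0.2]}'
```

```text
time: 40.7
tool_pos: [0.4916, 0.0423, 0.0605]
ee_rot: [-3.142, 0.0, -0.227]
wrist_force: [0.4, -0.7, -0.4]
width: 0.0346
```

```bash
python3 -m handwheel '{"delta_pos":[[0,0,0],[0,0,-3],[0,0,-8],[0,0,-15],[0,0,-20],[0,0,-25],[0,0,-25],[0,0,-10]],"rotation":[[0,0,0],[0,0,0],[0,0,0],[0,0,0],[0,0,0],[0,0,0],[0,0,0],[0,0,0]],"claw":[0,0,0,0,0,0,0,0]}'
```

```text
time: 41.7
tool_pos: [0.4929, 0.0422, 0.1698]
ee_rot: [-3.141, -0.005, -0.227]
wrist_force: [-0.6, -0.3, 0.2]
width: 0.0468
```

```bash
python3 -m handwheel '{"delta_pos":[[-10,0,-10],[-20,0,-15],[-25,0,-15],[-25,0,-10],[-25,0,-5],[-25,0,0],[-10,0,0],[0,0,0]],"rotation":[[0,0,0],[0,0,0],[0,0,0],[0,0,0],[0,0,0],[0,0,0],[0,0,0],[0,0,0]],"claw":[0,0,0,0,0,0,0,0]}'
python3 - <<'E'
from plan import *
from bench import robot
for n in("top","side"):cv2.imwrite(f"pics/{n}10.png",robot.snapshot(n)["color"][:,:,::-1])
crop("pics/side10.png","pics/s10.png",250,160,120,80,6)
crop("pics/top10.png","pics/t10.png",220,140,120,110,5.4)
print(robot.get_obs()["wrist_force"])
E
```

```text
time: 42.7
tool_pos: [0.3549, 0.0739, 0.2216]
ee_rot: [-3.142, -0.0, -0.227]
wrist_force: [-0.0, 0.8, -0.5]
width: 0.0471
[-0.4978 -0.1133 -0.2188]
```

View pics/s10.png

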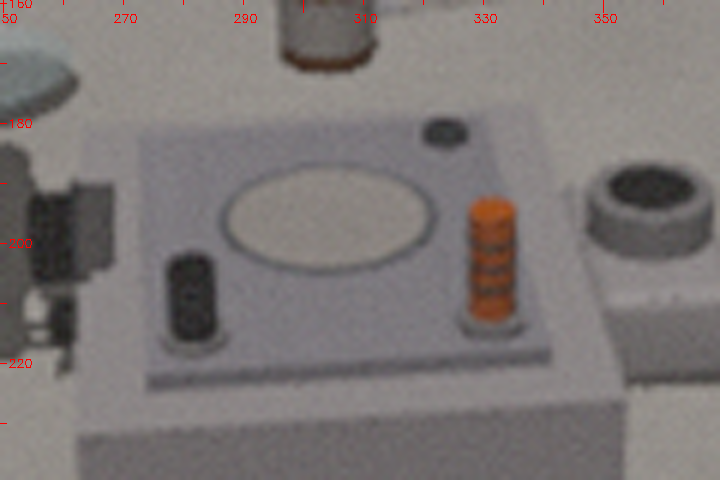

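View pics/t10.png

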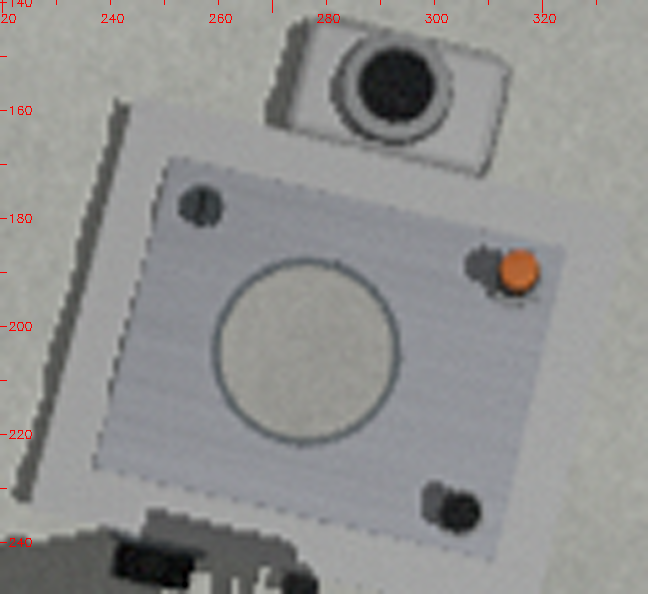

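```bash
python3 - <<'E'
from h import *; import fit
from edge import edge
im=cv2.imread("pics/top10.png").astype(float)
t=lambda x,y:(220+x/5.4-.5,140+y/5.4-.5)
print("pin top",atz("top",t(519,270),.1035),"bolt top",atz("top",t(461,511),.0875))
p=np.r_[.5633,.103,-.2309,.0035,0.,0,0]
q=[(75,95),(75,-95),(-75,-95),(-75,95)]
f=lambda k:fit.plate(p,np.array(k)/1e3)
for i in range(4): print(q[i],[round(float(o[1]),1) for o in edge("top",f(q[i]),f(q[(i+1)%4]),im,h=2.5,segs=4)])
a=cv2.imread("pics/top0.png").astype(int)[130:300,140:400];b=cv2.imread("pics/top10.png").astype(int)[130:300,140:400]
d=np.abs(a-b).max(2)>60
print("bottle/dish diff",d[:,:70].sum(),"jar",d[10:45,220:255].sum())
E
```

```text
pin top [0.5994 0.0168 0.1035] bolt top [0.4923 0.0422 0.0875]
(75, 95) [-0.2, -0.3, -0.3, -0.4]
(75, -95) [-0.1, -0.2, -0.2, -0.4]
(-75, -95) [0.2, -0.1, -0.1, -0.3]
(-75, 95) [-0.6, -0.8, -0.5, -0.8]
bottle/dish diff 698 jar 0
```

```bash
python3 - <<'E'
from h import *
a=cv2.imread("pics/top0.png")[140:280,130:330];b=cv2.imread("pics/top10.png")[140:280,130:330]
cv2.imwrite("pics/cmp.png",cv2.resize(np.hstack([a,b]),None,fx=2,fy=2))
E
```

```text
(no output)
```

View pics/cmp.png

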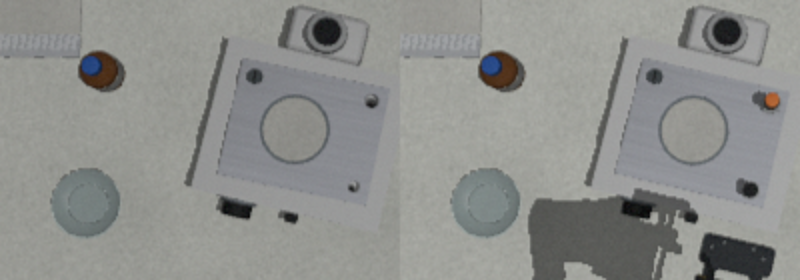

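The before and after pictures match: the bottle and dish have not moved, and the difference count came from the arm's shadow. Handing in.

```bash
python3 - <<'E'
from bench import robot
print(robot.close_job()); print(robot.get_obs()["time"])
E
```

```text
the job is handed in; nothing more can be done
None
the job is handed in; nothing more can be done
```

The drift pin and thumb bolt are both in place through the plate and released, and I handed the job in at about 43 s of the 70 s allowed. No verdict was reported.

**Drift pin:** I felt it down through the larger hole with side forces of about 4 N at most, and the nose drew the plate over. The collar stopped on the plate and I held it down at about 19–20 N.

**Thumb bolt:** It went in without resistance and stopped at the height predicted from the pin. It was pressed with about 6 N, then let go.

**Last checks:**
- **Position:** By the top camera, both sit within about 1 mm of the estimated base hole centres, and both look upright with their collars on the plate.
- **Plate angle:** The plate edges read about 0.003–0.005 rad off the fitted base, inside the 0.012 rad limit but close to what the camera can resolve.
- **Bystanders:** The dish, bottle and jar look unmoved. One automatic image comparison flagged the dish and bottle area, but that turned out to be the arm's shadow.
- **Disagreement:** The side camera disagreed with the robot's own fingertip position by about 2–3 pixels (4 mm). I relied on the top camera and on feel instead.

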